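# Scrape the griddle clean and plug in its temperature probe

### The job

Get the wafer griddle ready for the next batch: using the held scraper block, never the gripper itself, wipe all three loose wafer bits off the hot plate into the crumb trough at its end, then stand the scraper block upright on the table and let go. After that take the temperature probe from its wooden rest, push it fully home in the probe well of the griddle and let go. Leave the bottle, the jug and the wooden turner where they are.

Things in the scene. Friction and masses are not known exactly. Their poses are not given: they have to be found in the camera images.
- griddle: Fixed steel table griddle, 190 mm (x) by 360 (y). Origin on the table under the hot plate's middle, z up; yaw within 0.3 rad. Plate: x -90..90, y -100..120 mm, top 55 mm above the table. 5 mm thick guards, top at 67 mm, outside x = -90, x = 90 and y = 120. No guard at y = -100, where the trough begins. Beyond y 125, to 195: deck 55 mm high with a black knob (28 mm wide, top 72 mm, at x -62, y 160).
- trough (a point): Centre of the crumb trough's floor (griddle x 0, y -130, z 12 mm), axes as the griddle's. The trough is open above and lies right below the unguarded edge of the plate: inside x -90..90 mm and griddle y -100..-160 mm, floor 12 mm above the table, outer wall 60 mm and end walls 67 mm high, 5 mm thick.
- well (a point): Mouth of the probe well, an upright round hole 10 mm wide, 45 mm deep, 2 mm chamfer, in the middle of a raised steel block on the griddle's deck (36 mm along griddle x, 70 along y, top 63 mm above the table). Well at griddle x 0, y 160 mm; axes as the griddle's.
- scraper: Loose scraper block, 0.2 to 0.33 kg, standing on the table left or right of the griddle. Square-edged steel foot 130 mm (x) by 24 (y) by 12 high; on it an upright wooden grip 90 mm (x) by 22 (y), from 12 to 65 mm height. Origin at the centre of the foot's underside, z up. Its x is within 0.5 rad of world x.
- rack: Fixed light wooden rest for the probe, 75 (x) by 65 (y) by 50 mm high, with an upright 8 mm hole through its middle. Origin at the centre of its underside. Stands on the side of the griddle where the scraper does not.
- probe: Loose temperature probe, 60 g: black grip 24 mm (x) by 18 (y) by 50 high, below it a straight round-ended steel stem 6 mm thick, 40 long. Origin at the centre of the grip's underside, z up. At first the stem is in the rest's hole, the grip standing on the rest 50 mm above the table; it lifts straight out. Fully home in the well, the grip sits on the steel block.
- probe_tip (a point): Lower end of the probe's stem, 40 mm below the probe's origin.
- bit0: Hard-baked brown wafer bit, about 30 x 24 mm, 10 mm thick, 10 to 18 g, loose on the hot plate. Origin at the centre of its underside. The three bits lie apart, anywhere within x -60..60, y -70..50 mm of the griddle's origin.
- bit1: Second wafer bit, much like bit0 (26 x 26 x 10 mm).
- bit2: Third wafer bit, much like bit0 (28 x 24 x 10 mm).
- bottle: Bystander: yellow squeeze bottle, 60 mm across, 190 mm tall, standing to the far right. Origin under its centre.
- jug: Bystander: clear jug 100 mm across, 120 mm tall, with wooden sticks rising to about 200 mm, handle on its +y side, standing to the far left. Origin under its centre.
- turner: Bystander: flat wooden turner 200 mm long, 45 mm wide, 10 mm high, lying on the table between robot and griddle. Origin near its middle.

How it is judged:
By the outcome, as a careful person would: the job done as asked, in the order asked, and still so for the second after the job is handed in, with the robot touching nothing.
It also fails if it takes over 72 s, if anything falls off the work surface, if the arm or the gripper's body presses on something with over 40 N, if the wrist force passes 120 N, or if a joint passes its speed limit or range.

### The arm

A 6-joint arm with a two-finger parallel gripper is mounted at the origin on the work surface. World frame = base frame: x ahead of the robot, y to its left, z up, the work surface at z = 0. Lengths are in m, angles in rad, forces in N, time in s.
With the tool pointing down it reaches from about 0.25 to 0.775 m from the base axis. Payload 4 kg.
Tool frame: the origin (TCP) lies midway between the tips of the shut fingers; the grasp point (between the pads) lies grip_point_offset behind it (grip_point_offset is the distance from the TCP to the grasp point, in m); z points along the fingers, y is the line along which they close (so a half turn about z gives the same grasp; the last joint's range is limited). The gripper opens to 94 mm and grips with 3 to 60 N. Pads are 16 mm wide; open, the fingers measure 119 mm over their backs; the gripper's body (75 mm by 177 mm) begins 78 mm behind the grasp point.
Start: joints at [-1.399, 0.087, 1.371, -0, 1.684, -0.103], TCP at [0.149, -0.529, 0.206] pointing down, gripper open.
Joint ranges: [-3.1, 3.1], [-0.76, 2.03], [0.27, 2.55], [-1.08, 4.22], [0.17, 2.65], [-2.57, 2.57]. Speed limits (rad/s): [2.79, 2.79, 3.14, 3.14, 3.14, 3.14].

### API

Orientations are given as [roll, pitch, yaw] about the fixed x, y, z axes, in that order (R = Rz(yaw) Ry(pitch) Rx(roll)).
In Python, from bench import * gives the robot as it stands. The module is installed in compiled form; this text tells all that it offers.
- The arm moves only by the tool apply_moves, never from a script. Its argument "commands" is a list of rows, each a list of 7 numbers: the turn, a rotation vector about the world's x, y, z in rad, then the shift along the world's x, y, z in m, then the opening in per cent of the stroke, from 0 (shut) to 100 (fully open). In form: [[ax, ay, az, x, y, z, jaw], ...]. A call has exactly 5 rows; each row is the pose to reach, as a shift and turn from the pose commanded when the call began; what a row does not reach only later rows make up. A row lasts 1/10 s, in which the tool goes at most 50 mm and 8.59 degrees, less where a joint would pass 70% of its speed; a pose out of reach is approached as far as the arm can. A call with a gripper value outside its range is refused whole. The fingers move at their own pace and stop on an object; the grip force is fixed at half the most. Time passes only in rows, so rows that repeat a pose let the fingers close, or fill a call up. It gives the time, the measured TCP pose, the force, the opening and the grip force at its end, in the units of the state.
- get_obs(): the state, without advancing time (a new reading comes with each control period).
- snapshot(name): name is "scene" or "top" or "wrist"; returns a dict with "pixels" (384x512x3 uint8, red, green, blue), "vertical_fov" (degrees; the focal length in pixels is half the picture's height over the tangent of half this angle, whatever the lens; pixels are square), "cx", "cy" (the principal point, pixels), "rvec" (rotation vector, rad) and "tvec" (3), from world to camera coordinates, as OpenCV has them. Camera axes: x right, y down, z forward; pixel columns grow to the right and rows downward; lengths in m; the calibration is good to about 2 mm. A picture is of the moment at which its call begins. There is no depth.
- close_job(): hands the job in; it is judged then, once.
Trained networks look in the newest picture that a camera, given by its name, has taken for a name from the list of things; names that differ only in an ending like _2 or _b are one class to them, and where a whole thing is asked for, a point or a joint stands for the part that bears it (a point fixed in the world has none). Each returns a list of dicts, best first, with "score" (0 to 1); they miss things now and then, are a little off and sometimes report something else, mostly with a low value. They report only what shows in the picture. A call takes as long as a camera call.
- masks_of(camera, query): "mask" (384x512 bool, what is visible of it) and "extent" ([left, top, right, bottom] in pixels, round what is visible of it).
- place_of(camera, query): "pixel" ([column, row] in pixels: a listed point, or the origin of a listed thing).
The state is a dict: "time": time; "joint_positions": joint angles; "qvel": joint speeds; "joint_torque": joint torques, N m; "tool_pos": TCP position; "ee_rot": TCP orientation; "wrist_force": force on the tool from outside, world axes, zero at the start; "wrist_torque": the same for the moment, N m; "width": finger opening in m; "finger_force": force on a finger pad.
Only numpy, scipy, OpenCV 4.12 (cv2) and the standard library are available. Lean on these libraries where they do the work, as an engineer would, in place of code of your own. Each camera call takes 0.05 s, during which the arm holds its last target. There are 200 camera calls.

## Working session

There is one attempt and no reset: what is moved stays moved. The work goes in short steps, Python scripts to look and compute and a tool call to move; the robot and the scene stay as the last step left them, time stands still between calls to the robot, and variables do not carry over. Pictures are saved under pics/ and viewed, at most 10 in all, crops included, and the job is handed in when it is done.

Besides the shell and the picture viewer there is one more tool, called after "Request:" by a JSON object that holds its "fn" and its "kwargs", one argument or row to a line. apply_moves: Moves the arm, as the interface text tells. Its arguments: {"type":"object","properties":{"commands":{"type":"array"}},"required":["commands"]}

```bash
mkdir -p pics; cat > h.py <<'E'
from bench import *
import numpy as np, cv2
def cam(s):
    f=384/2/np.tan(np.radians(s["vertical_fov"])/2)
    K=np.array([[f,0,s["cx"]],[0,f,s["cy"]],[0,0,1]]); R=cv2.Rodrigues(np.array(s["rvec"],float))[0]
    return K,R,np.array(s["tvec"],float)
def toz(s,px,z):
    K,R,t=cam(s); d=R.T@np.linalg.inv(K)@np.array([px[0],px[1],1.]); c=-R.T@t
    return c+d*(z-c[2])/d[2]
def proj(s,P):
    K,R,t=cam(s); return cv2.projectPoints(np.array(P,float).reshape(-1,3),np.array(s["rvec"],float),t,K,None)[0].reshape(-1,2)
def save(s,n): cv2.imwrite(f"pics/{n}.png",s["pixels"][:,:,::-1])
E
cat > a.py <<'E'
from h import *
o=get_obs(); print({k:np.round(v,3) for k,v in o.items()})
try: print(grip_point_offset)
except Exception as e: print(e)
Z=dict(griddle=0,trough=.012,well=.063,scraper=0,rack=0,probe=.05,bit0=.055,bit1=.055,bit2=.055,bottle=0,jug=0,turner=0)
for c in ("top","scene"):
    s=snapshot(c); save(s,c+"0")
    print(c,s["vertical_fov"],s["rvec"],s["tvec"])
    for q in Z:
        for r in place_of(c,q)[:3]: print(c,q,round(r["score"],2),np.round(r["pixel"],1),np.round(toz(s,r["pixel"],Z[q]),4)[:2])
E
python3 a.py
```

```text
{'time': np.float64(0.0), 'joint_positions': array([-1.399,  0.088,  1.372, -0.   ,  1.684, -0.103]), 'qvel': array([-0.   , -0.   ,  0.001,  0.   , -0.   ,  0.001]), 'joint_torque': array([ 0.0000e+00, -3.4019e+01, -3.0243e+01,  7.2000e-02,  3.3000e-02,
       -0.0000e+00]), 'tool_pos': array([ 0.149, -0.529,  0.204]), 'ee_rot': array([-3.139, -0.   ,  0.275]), 'wrist_force': array([ 0.962,  0.032, -0.404]), 'wrist_torque': array([-0.014, -0.006, -0.028]), 'finger_force': np.float64(0.0), 'width': np.float64(0.094)}
0.0188
top 42.089669123614755 [ 2.14337412 -2.15366513  0.15501653] [0.01853464 0.53358254 1.2696126 ]
top griddle 0.6 [258. 180.] [0.5883 0.0132]
top trough 0.56 [296.8 191.8] [ 0.5536 -0.0905]
top well 0.65 [193.9 153.5] [0.6478 0.1799]
top scraper 0.78 [401.8 221.7] [ 0.473  -0.3716]
top rack 0.57 [139.2 237.9] [0.4331 0.3307]
top probe 0.57 [137.1 235.4] [0.4363 0.3246]
top bit0 0.59 [276.6 166.4] [ 0.6142 -0.0353]
top bit0 0.47 [252.4 181.3] [0.575 0.028]
top bit1 0.59 [276.6 166.4] [ 0.6142 -0.0353]
top bit1 0.47 [252.4 181.3] [0.575 0.028]
top bit2 0.59 [276.6 166
[... 401 characters left out ...]
craper 0.81 [126.4 177.9] [ 0.475  -0.3858]
scene scraper 0.4 [271.7 215. ] [0.5222 0.0303]
scene rack 0.66 [395.7 206.8] [0.4185 0.3329]
scene bit0 0.63 [270.5 217. ] [0.5836 0.0389]
scene bit0 0.54 [273.7 243.5] [0.6625 0.0629]
scene bit0 0.49 [238.5 216.5] [ 0.5996 -0.0342]
scene bit1 0.63 [270.5 217. ] [0.5836 0.0389]
scene bit1 0.54 [273.7 243.5] [0.6625 0.0629]
scene bit1 0.49 [238.5 216.5] [ 0.5996 -0.0342]
scene bit2 0.63 [270.5 217. ] [0.5836 0.0389]
scene bit2 0.54 [273.7 243.5] [0.6625 0.0629]
scene bit2 0.49 [238.5 216.5] [ 0.5996 -0.0342]
scene bottle 0.68 [ 98.2 227.7] [ 0.6644 -0.372 ]
scene jug 0.63 [424.9 294.6] [0.6804 0.3974]
scene turner 0.93 [278.5 176.1] [0.3696 0.0173]
```

View pics/top0.png

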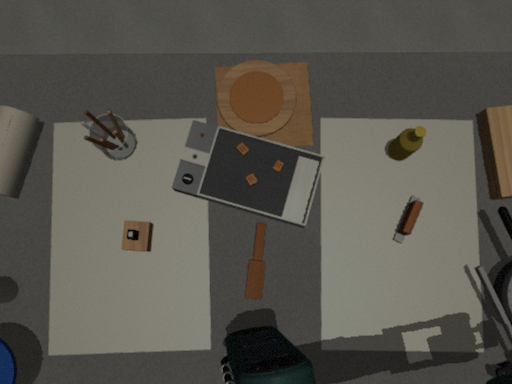

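View pics/scene0.png

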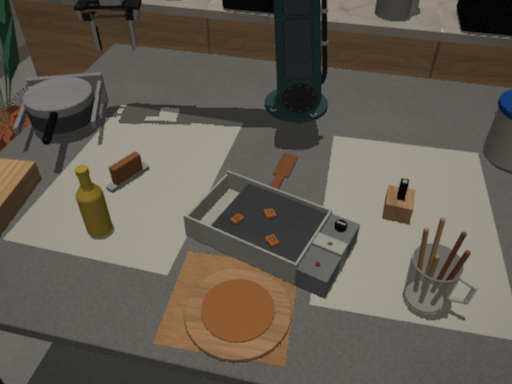

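The top view shows the scraper at (408,218), yawed about -0.4. The rack and probe are at (137,236), and the bits are at (242,148), (278,166) and (252,180). The griddle is yawed about -0.3, with its trough to the right. I'll go above the scraper now.

Request:
{"fn": "apply_moves", "kwargs": {
  "commands": [
    [0,0,-0.12,0.04,0.018,0,100],
    [0,0,-0.24,0.08,0.036,0,100],
    [0,0,-0.36,0.12,0.054,0,100],
    [0,0,-0.48,0.16,0.072,0,100],
    [0,0,-0.6,0.2,0.09,0,100]
  ]
}}

```text
time: 1.8
tool_pos: [0.3507, -0.4385, 0.2057]
ee_rot: [3.141, -0.0, -0.33]
wrist_force: [0.3, -0.5, -0.0]
width: 0.0941
finger_force: 0.0
```

Request:
{"fn": "apply_moves", "kwargs": {
  "commands": [
    [0,0,-0.03,0.04,0.02,0,100],
    [0,0,-0.05,0.08,0.04,0,100],
    [0,0,-0.05,0.11,0.055,0,100],
    [0,0,-0.05,0.125,0.06,0,100],
    [0,0,-0.05,0.125,0.06,0,100]
  ]
}}

```text
time: 2.3
tool_pos: [0.4754, -0.3787, 0.2051]
ee_rot: [3.142, 0.001, -0.373]
wrist_force: [-0.1, -0.3, -1.1]
width: 0.0944
finger_force: 0.0
```

```bash
cat > b.py <<'E'
from h import *
o=get_obs(); print(o["time"],np.round(o["tool_pos"],4),np.round(o["ee_rot"],3))
s=snapshot("wrist"); save(s,"w1")
K,R,t=cam(s); print("cam",-R.T@t, R[2])
for r in place_of("wrist","scraper")[:2]: print(r["score"],r["pixel"],toz(s,r["pixel"],0))
for r in masks_of("wrist","scraper")[:1]:
    m=r["mask"].astype(np.uint8); print(r["score"],r["extent"],m.sum(),cv2.minAreaRect(cv2.findNonZero(m)))
# griddle corners in top view
s=snapshot("top")
for r in masks_of("top","griddle")[:1]:
    m=r["mask"].astype(np.uint8); rect=cv2.minAreaRect(cv2.findNonZero(m)); print(r["score"],rect)
    b=cv2.boxPoints(rect); P=np.array([toz(s,p,.062)[:2] for p in b]); print(P)
    for i in range(4): d=P[(i+1)%4]-P[i]; print(np.hypot(*d),np.arctan2(d[1],d[0]))
    print(P.mean(0))
E
python3 b.py
```

```text
2.3 [ 0.4754 -0.3787  0.2051] [ 3.142e+00  1.000e-03 -3.730e-01]
cam [ 0.5467582  -0.40550648  0.38499137] [-0.24791978  0.09769747 -0.96384178]
0.91 [254.4, 164.3] [ 0.47832339 -0.37560109  0.        ]
0.81 [242.4, 106.9, 268.8, 220.0] 2473 ((255.6884002685547, 161.7564239501953), (23.425525665283203, 115.70172119140625), 3.5035314559936523)
0.72 ((248.43394470214844, 172.48114013671875), (139.2836151123047, 75.41094207763672), 15.945394515991211)
[[ 0.55305299  0.23751308]
 [ 0.74609549  0.18676568]
 [ 0.64149451 -0.16332363]
 [ 0.4526381  -0.10586414]]
0.19960136100446677 -0.2570656902309121
0.3653818378641886 -1.8611368771063255
0.19740398854462696 2.8462417150983237
0.3577583907282097 1.2862959508963583
[0.59832027 0.03877275]
```

View pics/w1.png

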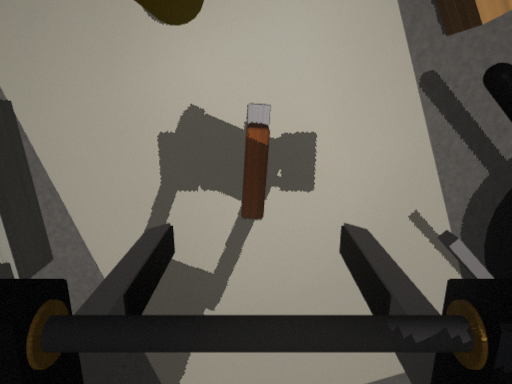

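The wrist view shows the scraper upright between the fingers. Its foot end is at (259,104) and the near end of its grip at (252,218). I'll fit its pose to the silhouette.

```bash
cat >> h.py <<'E'
from scipy.optimize import minimize
def box(x0,x1,y0,y1,z0,z1): return np.array([[x,y,z] for x in(x0,x1) for y in(y0,y1) for z in(z0,z1)])
SC=[box(-.065,.065,-.012,.012,0,.012),box(-.045,.045,-.011,.011,.012,.065)]
def sil(s,parts,p,z=0):
    m=np.zeros((384,512),np.uint8); c,n=np.cos(p[2]),np.sin(p[2])
    for b in parts:
        Q=b@np.array([[c,n,0],[-n,c,0],[0,0,1]])+[p[0],p[1],z]
        cv2.fillConvexPoly(m,np.round(cv2.convexHull(proj(s,Q).astype(np.float32))*16).astype(np.int32),1,cv2.LINE_8,4)
    return m>0
def fit(views,parts,p0,z=0):
    def cost(p):
        return -np.mean([ (a&m).sum()/(a|m).sum() for s,m in views for a in [sil(s,parts,p,z)]])
    best=None
    sx=np.array([[0,0,0],[.012,0,0],[0,.012,0],[0,0,.12]])
    p=np.array(p0,float)
    for _ in range(3):
        r=minimize(cost,p,method="Nelder-Mead",options=dict(initial_simplex=p+sx,xatol=1e-4,fatol=1e-4)); p=r.x; sx=-sx*.6
    return p,-r.fun
E
cat > c.py <<'E'
from h import *
s=snapshot("wrist"); m=masks_of("wrist","scraper")[0]["mask"]
print("scraper",fit([(s,m)],SC,[.477,-.376,-.4]))
# griddle
G=[box(-.095,.095,-.165,.125,0,.067),box(-.095,.095,.125,.195,0,.055)]
V=[]
for c in("top","scene"):
    s=snapshot(c); mm=masks_of(c,"griddle")
    print(c,[(round(r["score"],2),r["extent"],r["mask"].sum()) for r in mm[:3]])
    if mm and mm[0]["score"]>.4: V.append((s,mm[0]["mask"]))
    if c=="top": st=s
    print("g",fit(V,G,[.593,.022,-.28]) if V else 0)
g=fit(V,G,[.593,.022,-.28])[0]
for c in("top","scene"):
    s=snapshot(c)
    for r in masks_of(c,"bit0"):
        ys,xs=np.nonzero(r["mask"]); w=toz(s,[xs.mean(),ys.mean()],.06)[:2]; d=w-g[:2]; c_,n_=np.cos(g[2]),np.sin(g[2])
        print(c,round(r["score"],2),r["mask"].sum(),"griddle mm",np.round(1000*np.array([c_*d[0]+n_*d[1],-n_*d[0]+c_*d[1]])))
E
python3 c.py
```

```text
scraper (array([ 0.48026512, -0.37649064, -0.43569762]), np.float64(0.9069015097052481))
top [(0.95, [176.3, 121.8, 326.5, 225.7], np.int64(9851))]
g (array([ 0.59711971,  0.02585399, -0.30120907]), np.float64(0.9345288926843154))
scene [(0.76, [186.3, 173.9, 359.3, 297.1], np.int64(11910))]
g (array([ 0.59578967,  0.02699571, -0.28411256]), np.float64(0.9346225339268375))
top 0.61 65 griddle mm [ 40. -58.]
top 0.44 96 griddle mm [57. 44.]
scene 0.65 106 griddle mm [-18.   2.]
scene 0.64 121 griddle mm [54. 47.]
scene 0.45 118 griddle mm [ 36. -55.]
```

Request:
{"fn": "apply_moves", "kwargs": {
  "commands": [
    [0,0,-0.06,0.004,0.002,-0.04,100],
    [0,0,-0.06,0.004,0.002,-0.085,100],
    [0,0,-0.06,0.004,0.002,-0.13,100],
    [0,0,-0.06,0.004,0.002,-0.165,100],
    [0,0,-0.06,0.004,0.002,-0.18,100]
  ]
}}

```text
time: 3.55
tool_pos: [0.476, -0.3751, 0.0208]
ee_rot: [-3.139, 0.008, -0.435]
wrist_force: [-0.5, 0.7, -1.1]
width: 0.094
finger_force: 0.0
```

Request:
{"fn": "apply_moves", "kwargs": {
  "commands": [
    [0,0,0,0,0,0,60],
    [0,0,0,0,0,0,0],
    [0,0,0,0,0,0,0],
    [0,0,0,0,0,0,0],
    [0,0,0,0,0,0,0]
  ]
}}

```text
time: 4.05
tool_pos: [0.479, -0.3781, 0.0273]
ee_rot: [3.141, -0.003, -0.435]
wrist_force: [0.1, 0.7, -0.9]
width: 0.0573
finger_force: 0.0
```

Request:
{"fn": "apply_moves", "kwargs": {
  "commands": [
    [0,0,0,0,0,0,0],
    [0,0,0,0,0,0,0],
    [0,0,0,0,0,0.01,0],
    [0,0,0,0,0,0.02,0],
    [0,0,0,0,0,0.03,0]
  ]
}}

```text
time: 4.55
tool_pos: [0.4783, -0.3775, 0.0565]
ee_rot: [3.141, -0.0, -0.435]
wrist_force: [-0.1, -0.1, -2.4]
width: 0.0218
finger_force: 30.0
```

Request:
{"fn": "apply_moves", "kwargs": {
  "commands": [
    [0,0,0,0,0,-0.003,0],
    [0,0,0,0,0,-0.006,0],
    [0,0,0,0,0,-0.009,0],
    [0,0,0,0,0,-0.012,0],
    [0,0,0,0,0,-0.012,0]
  ]
}}

```text
time: 5.05
tool_pos: [0.4786, -0.3778, 0.0505]
ee_rot: [3.14, -0.003, -0.435]
wrist_force: [-7.5, 7.1, 25.7]
width: 0.0217
finger_force: 30.0
```

```bash
cat > d.py <<'E'
from h import *
o=get_obs(); print(o["time"],np.round(o["tool_pos"],4),np.round(o["ee_rot"],3),o["wrist_force"])
for c in("scene","top","wrist"):
    s=snapshot(c); save(s,c+"2")
    mm=masks_of(c,"scraper")
    if not mm: print(c,"none"); continue
    m=mm[0]["mask"]; print(c,mm[0]["score"],mm[0]["extent"],m.sum())
    if c=="scene":
        for z in(0,.008,.016,.024,.032): print(z,fit([(s,m)],SC,[.479,-.377,-.435],z))
E
python3 d.py
python3 -c "
import cv2,numpy as np
a=cv2.imread('pics/scene2.png')[110:250,60:220]
b=cv2.imread('pics/wrist2.png')
cv2.imwrite('pics/m2.png',np.hstack([cv2.resize(a,(439,384)),b[:,80:432]]))"
```

```text
5.05 [ 0.4786 -0.3778  0.0505] [ 3.14e+00 -3.00e-03 -4.35e-01] [-7.48134869  7.1153903  25.69236306]
scene 0.72 [106.6, 148.5, 152.1, 194.2] 775
0 (array([ 0.47896757, -0.37951436, -0.36218639]), np.float64(0.7916241062308478))
0.008 (array([ 0.48670072, -0.37504524, -0.33371719]), np.float64(0.781947261663286))
0.016 (array([ 0.49552172, -0.36819384, -0.3585427 ]), np.float64(0.7693836978131213))
0.024 (array([ 0.4998846 , -0.36302198, -0.38008484]), np.float64(0.748792270531401))
0.032 (array([ 0.51477326, -0.36020299, -0.36533352]), np.float64(0.7350427350427351))
top 0.41 [128.8, 228.2, 140.8, 240.0] 107
wrist 0.81 [235.4, 112.0, 279.8, 314.2] 8333
```

View pics/m2.png

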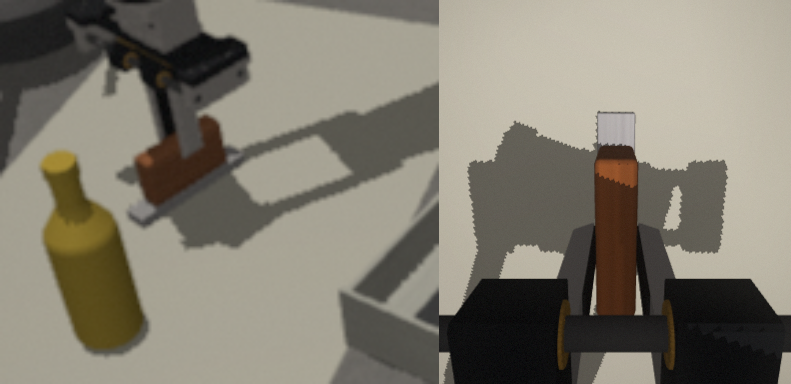

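The block is standing on the table, pressed down, and gripped too high. I'll regrasp it lower.

Request:
{"fn": "apply_moves", "kwargs": {
  "commands": [
    [0,0,0,0,0,0.004,0],
    [0,0,0,0,0,0.004,50],
    [0,0,0,0,0,0.004,50],
    [0,0,0,0,0,0.004,50],
    [0,0,0,0,0,-0.006,50]
  ]
}}

```text
time: 5.85
tool_pos: [0.4789, -0.378, 0.0378]
ee_rot: [3.141, -0.002, -0.435]
wrist_force: [-0.4, 0.2, 0.2]
width: 0.0464
finger_force: 0.0
```

Request:
{"fn": "apply_moves", "kwargs": {
  "commands": [
    [0,0,0,0,0,-0.007,50],
    [0,0,0,0,0,-0.014,50],
    [0,0,0,0,0,-0.014,0],
    [0,0,0,0,0,-0.014,0],
    [0,0,0,0,0,-0.014,0]
  ]
}}

```text
time: 6.35
tool_pos: [0.4785, -0.3776, 0.0238]
ee_rot: [3.141, -0.001, -0.435]
wrist_force: [0.1, -0.7, -0.6]
width: 0.0263
finger_force: 0.0
```

Request:
{"fn": "apply_moves", "kwargs": {
  "commands": [
    [0,0,0,0,0,0,0],
    [0,0,0,0,0,0,0],
    [0,0,0,0,0,0,0],
    [0,0,0,0,0,0,0],
    [0,0,0,0,0,0,0]
  ]
}}

```text
time: 6.85
tool_pos: [0.4785, -0.3777, 0.024]
ee_rot: [3.141, -0.001, -0.435]
wrist_force: [0.2, 0.4, 0.4]
width: 0.0221
finger_force: 30.0
```

Request:
{"fn": "apply_moves", "kwargs": {
  "commands": [
    [0,0,0,0,0,0.02,0],
    [0,0,0,0,0,0.06,0],
    [0,0,0,0,0,0.1,0],
    [0,0,0,0,0,0.14,0],
    [0,0,0.03,0.005,0.03,0.166,0]
  ]
}}

```text
time: 7.35
tool_pos: [0.4828, -0.3502, 0.1918]
ee_rot: [3.139, -0.003, -0.409]
wrist_force: [0.0, 0.5, -2.3]
width: 0.0217
finger_force: 30.0
```

Request:
{"fn": "apply_moves", "kwargs": {
  "commands": [
    [0,0,0.03,0.01,0.045,0,0],
    [0,0,0.06,0.025,0.09,0,0],
    [0,0,0.09,0.04,0.135,0,0],
    [0,0,0.115,0.055,0.18,0,0],
    [0,0,0.115,0.07,0.225,0,0]
  ]
}}

```text
time: 7.85
tool_pos: [0.5528, -0.1203, 0.1884]
ee_rot: [-3.142, 0.002, -0.29]
wrist_force: [1.0, -0.0, -3.0]
width: 0.022
finger_force: 30.0
```

Request:
{"fn": "apply_moves", "kwargs": {
  "commands": [
    [0,0,0,0.015,0.045,0,0],
    [0,0,0,0.03,0.09,0,0],
    [0,0,0,0.045,0.135,0,0],
    [0,0,0,0.06,0.18,0,0],
    [0,0,0,0.075,0.215,0,0]
  ]
}}

```text
time: 8.35
tool_pos: [0.6277, 0.0956, 0.1882]
ee_rot: [3.141, 0.003, -0.288]
wrist_force: [1.0, -0.8, -3.2]
width: 0.022
finger_force: 30.0
```

Request:
{"fn": "apply_moves", "kwargs": {
  "commands": [
    [0,0,0,0.01,0.02,0,0],
    [0,0,0,0.01,0.02,0,0],
    [0,0,0,0.01,0.02,0,0],
    [0,0,0,0.01,0.02,0,0],
    [0,0,0,0.01,0.02,0,0]
  ]
}}

```text
time: 8.85
tool_pos: [0.6379, 0.1113, 0.1895]
ee_rot: [3.141, 0.0, -0.292]
wrist_force: [-0.5, -0.3, -2.0]
width: 0.0217
finger_force: 30.0
```

```bash
cat > e.py <<'E'
from h import *
o=get_obs(); print(o["time"],np.round(o["tool_pos"],4),np.round(o["ee_rot"],3),o["wrist_force"])
s=snapshot("wrist"); im=s["pixels"].copy()
g=np.array([.5958,.027,-.29])
def W(x,y,z): c,n=np.cos(g[2]),np.sin(g[2]); return [g[0]+c*x-n*y,g[1]+n*x+c*y,z]
for P in ([(-.09,-.1),(.09,-.1),(.09,.12),(-.09,.12)],):
    q=proj(s,[W(x,y,.055) for x,y in P]); cv2.polylines(im,[np.int32(q)],True,(0,255,0),1)
q=proj(s,[W(x,y,.067) for x,y in [(-.095,-.165),(.095,-.165),(.095,.125),(-.095,.125)]]); cv2.polylines(im,[np.int32(q)],True,(255,0,0),1)
for w in ("well","trough"):
    for r in place_of("wrist",w)[:1]: print(w,r["score"],r["pixel"],toz(s,r["pixel"],.063 if w=="well" else .012))
for r in masks_of("wrist","bit0"): print("bit",round(r["score"],2),r["mask"].sum(),r["extent"])
cv2.imwrite("pics/w3.png",im[:,:,::-1])
E
python3 e.py
```

```text
8.85 [0.6379 0.1113 0.1895] [ 3.141  0.    -0.292] [-0.45613285 -0.27993242 -2.01768382]
well 0.8 [182.9, 202.1] [0.63995091 0.18429602 0.063     ]
trough 0.83 [462.8, 188.4] [ 0.55556145 -0.09526914  0.012     ]
bit 0.77 753 [334.7, 199.7, 370.4, 231.3]
bit 0.59 796 [400.5, 141.2, 435.1, 176.4]
bit 0.48 56287 [139.6, 90.8, 511.4, 296.7]
```

View pics/w3.png

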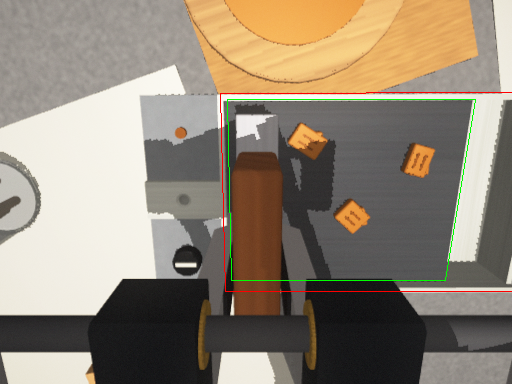

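The overlay matches the plate to about 2 mm. The bits are at (308,140), (352,216) and (419,160), and all three lie within the foot's width on a single pass. I'll lower the block and sweep.

Request:
{"fn": "apply_moves", "kwargs": {
  "commands": [
    [0,0,0,-0.002,0.0005,-0.03,0],
    [0,0,0,-0.002,0.0005,-0.06,0],
    [0,0,0,-0.002,0.0005,-0.085,0],
    [0,0,0,-0.002,0.0005,-0.102,0],
    [0,0,0,-0.002,0.0005,-0.109,0]
  ]
}}

```text
time: 9.55
tool_pos: [0.6344, 0.1126, 0.0789]
ee_rot: [3.14, 0.005, -0.291]
wrist_force: [-6.8, -0.3, 18.0]
width: 0.0217
finger_force: 30.0
```

Request:
{"fn": "apply_moves", "kwargs": {
  "commands": [
    [0,0,0,0,0,0,0],
    [0,0,0,-0.0043,-0.0144,0,0],
    [0,0,0,-0.0086,-0.0288,0,0],
    [0,0,0,-0.0129,-0.0432,0,0],
    [0,0,0,-0.0172,-0.0576,0,0]
  ]
}}

```text
time: 10.05
tool_pos: [0.6188, 0.0537, 0.0811]
ee_rot: [3.141, -0.001, -0.291]
wrist_force: [0.6, -0.3, -2.5]
width: 0.0219
finger_force: 30.0
```

Request:
{"fn": "apply_moves", "kwargs": {
  "commands": [
    [0,0,0,-0.0043,-0.0144,-0.001,0],
    [0,0,0,-0.0086,-0.0288,-0.001,0],
    [0,0,0,-0.0129,-0.0432,-0.001,0],
    [0,0,0,-0.0172,-0.0576,-0.001,0],
    [0,0,0,-0.0215,-0.072,-0.001,0]
  ]
}}

```text
time: 10.55
tool_pos: [0.5972, -0.0177, 0.0795]
ee_rot: [3.142, -0.0, -0.29]
wrist_force: [0.5, 0.4, -2.5]
width: 0.0221
finger_force: 30.0
```

Request:
{"fn": "apply_moves", "kwargs": {
  "commands": [
    [0,0,0,-0.0043,-0.0144,0,0],
    [0,0,0,-0.0086,-0.0288,0,0],
    [0,0,0,-0.0129,-0.0432,0,0],
    [0,0,0,-0.0172,-0.0576,0,0],
    [0,0,0,-0.0172,-0.0576,0,0]
  ]
}}

```text
time: 11.05
tool_pos: [0.5798, -0.0763, 0.0795]
ee_rot: [3.141, 0.0, -0.293]
wrist_force: [-0.6, 0.1, -2.4]
width: 0.0216
finger_force: 30.0
```

```bash
cat > f.py <<'E'
from h import *
o=get_obs(); print(o["time"],np.round(o["tool_pos"],4),np.round(o["ee_rot"],3),o["wrist_force"])
g=np.array([.5958,.027,-.29]); d=o["tool_pos"][:2]-g[:2]; print(d@[np.cos(g[2]),np.sin(g[2])],d@[-np.sin(g[2]),np.cos(g[2])])
a=snapshot("wrist")["pixels"]; b=snapshot("scene")["pixels"][160:310,160:380]
cv2.imwrite("pics/s4.png",np.hstack([cv2.resize(a,(400,300)),cv2.resize(b,(400,300))])[:,:,::-1])
for c in("wrist","scene"):
    for r in masks_of(c,"bit0"): print(c,round(r["score"],2),r["mask"].sum(),r["extent"])
E
python3 f.py
```

```text
11.05 [ 0.5798 -0.0763  0.0795] [ 3.141  0.    -0.293] [-0.64072462  0.07357561 -2.42542683]
0.014169460352793109 -0.10354017198448044
wrist 0.91 1002 [286.0, 213.6, 327.7, 247.0]
wrist 0.73 1439 [291.1, 116.5, 334.6, 155.3]
wrist 0.7 1084 [286.6, 158.8, 325.3, 194.3]
scene 0.52 61 [199.9, 211.0, 207.5, 218.0]
```

View pics/s4.png

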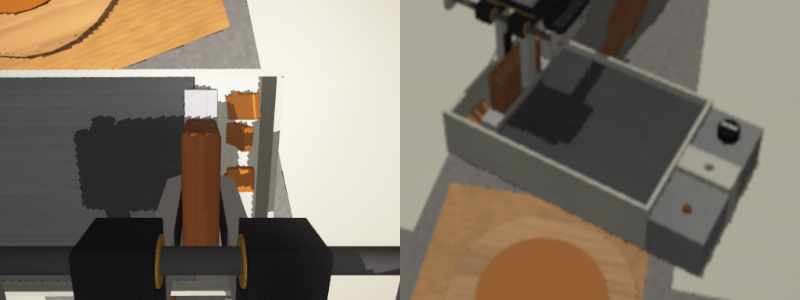

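The plate looks clear and all three bits are in the trough, just beyond the foot. I'll lift the block and look again.

Request:
{"fn": "apply_moves", "kwargs": {
  "commands": [
    [0,0,0,0,0,0.02,0],
    [0,0,0,0,0,0.05,0],
    [0,0,0,0,0,0.08,0],
    [0,0,0,0,0,0.11,0],
    [0,0,0,0,0,0.12,0]
  ]
}}

```text
time: 11.75
tool_pos: [0.5823, -0.0736, 0.2038]
ee_rot: [-3.141, -0.007, -0.289]
wrist_force: [0.4, 0.1, -1.9]
width: 0.0217
finger_force: 30.0
```

```bash
cat > f2.py <<'E'
from h import *
exec(open("f.py").read().split("a=snap")[0].split("import *")[1])
def G(w): d=w[:2]-g[:2]; return np.round(1000*np.array([d@[np.cos(g[2]),np.sin(g[2])],d@[-np.sin(g[2]),np.cos(g[2])]]))
s=snapshot("wrist"); a=s["pixels"]; b=snapshot("scene")["pixels"][160:310,160:380]
cv2.imwrite("pics/s5.png",np.hstack([cv2.resize(a,(400,300)),cv2.resize(b,(400,300))])[:,:,::-1])
for r in masks_of("wrist","bit0"):
    ys,xs=np.nonzero(r["mask"]); p=[xs.mean(),ys.mean()]; print(round(r["score"],2),r["mask"].sum(),r["extent"],G(toz(s,p,.02)),G(toz(s,p,.06)))
E
python3 f2.py
```

```text
11.75 [ 0.5823 -0.0736  0.2038] [-3.141 -0.007 -0.289] [ 0.43925763  0.08609155 -1.85943291]
0.01579477643731295 -0.10028092704624544
0.76 565 [283.4, 177.7, 306.3, 202.5] [  -6. -141.] [   5. -136.]
0.68 559 [281.6, 139.0, 311.5, 161.5] [  38. -142.] [  44. -137.]
0.6 608 [283.0, 112.2, 314.9, 135.9] [  65. -142.] [  68. -137.]
```

View pics/s5.png

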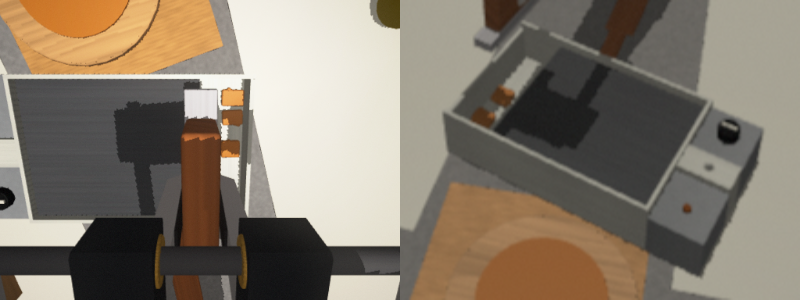

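All three bits lie on the trough floor and the plate is clear. Next I'll put the scraper back on the table.

Request:
{"fn": "apply_moves", "kwargs": {
  "commands": [
    [0,0,0,-0.017,-0.047,0,0],
    [0,0,0,-0.034,-0.094,0,0],
    [0,0,0,-0.051,-0.141,0,0],
    [0,0,0,-0.068,-0.188,0,0],
    [0,0,0,-0.085,-0.235,0,0]
  ]
}}

```text
time: 12.4
tool_pos: [0.4936, -0.3098, 0.1963]
ee_rot: [-3.14, 0.005, -0.29]
wrist_force: [0.8, -0.2, -2.4]
width: 0.0221
finger_force: 30.0
```

Request:
{"fn": "apply_moves", "kwargs": {
  "commands": [
    [0,0,0,-0.017,-0.047,-0.02,0],
    [0,0,0,-0.017,-0.05,-0.06,0],
    [0,0,0,-0.017,-0.05,-0.1,0],
    [0,0,0,-0.017,-0.05,-0.135,0],
    [0,0,0,-0.017,-0.05,-0.155,0]
  ]
}}

```text
time: 12.9
tool_pos: [0.4747, -0.3562, 0.0371]
ee_rot: [-3.137, 0.011, -0.291]
wrist_force: [-0.8, 0.3, -1.8]
width: 0.0215
finger_force: 30.0
```

Request:
{"fn": "apply_moves", "kwargs": {
  "commands": [
    [0,0,0,0,0,-0.006,0],
    [0,0,0,0,0,-0.012,0],
    [0,0,0,0,0,-0.017,0],
    [0,0,0,0,0,-0.021,0],
    [0,0,0,0,0,-0.021,0]
  ]
}}

```text
time: 13.4
tool_pos: [0.479, -0.3595, 0.0245]
ee_rot: [3.141, -0.002, -0.29]
wrist_force: [-0.4, -0.5, -1.5]
width: 0.022
finger_force: 30.0
```

Request:
{"fn": "apply_moves", "kwargs": {
  "commands": [
    [0,0,0,0,0,-0.001,0],
    [0,0,0,0,0,-0.001,0],
    [0,0,0,0,0,-0.001,10],
    [0,0,0,0,0,-0.001,100],
    [0,0,0,0,0,-0.001,100]
  ]
}}

```text
time: 13.9
tool_pos: [0.4784, -0.3592, 0.0225]
ee_rot: [3.141, -0.0, -0.29]
wrist_force: [-0.2, -0.0, 0.2]
width: 0.0341
finger_force: 0.0
```

Request:
{"fn": "apply_moves", "kwargs": {
  "commands": [
    [0,0,0,0,0,-0.001,100],
    [0,0,0,0,0,-0.001,100],
    [0,0,0,0,0,-0.001,100],
    [0,0,0,0,0,0.01,100],
    [0,0,0,0,0,0.04,100]
  ]
}}

```text
time: 14.4
tool_pos: [0.4764, -0.3573, 0.0598]
ee_rot: [-3.138, 0.007, -0.29]
wrist_force: [0.7, -0.0, 0.4]
width: 0.0744
finger_force: 0.0
```

Request:
{"fn": "apply_moves", "kwargs": {
  "commands": [
    [0,0,0,0,0,0.04,100],
    [0,0,0,0,0,0.08,100],
    [0,0,0,0,0,0.12,100],
    [0,0,0,0,0,0.16,100],
    [0,0,0,0,0,0.16,100]
  ]
}}

```text
time: 14.9
tool_pos: [0.4807, -0.3612, 0.2319]
ee_rot: [3.135, -0.014, -0.29]
wrist_force: [0.6, -0.5, -0.2]
width: 0.0937
finger_force: 0.0
```

```bash
cat > k.py <<'E'
from h import *
o=get_obs(); print(o["time"],np.round(o["tool_pos"],4),np.round(o["ee_rot"],3),o["joint_positions"])
s=snapshot("wrist"); m=masks_of("wrist","scraper")[0]["mask"]
print("scraper",fit([(s,m)],SC,[.479,-.36,-.29]))
R_=[box(-.0375,.0375,-.0325,.0325,0,.05)]
V=[]
for c in("top","scene"):
    s=snapshot(c)
    for q in("rack","probe"):
        for r in masks_of(c,q)[:2]: print(c,q,round(r["score"],2),r["extent"],r["mask"].sum())
        for r in place_of(c,q)[:1]: print(c,q,round(r["score"],2),r["pixel"],toz(s,r["pixel"],0 if q=="rack" else .05))
E
python3 k.py
```

```text
14.9 [ 0.4807 -0.3612  0.2319] [ 3.135 -0.014 -0.29 ] [-7.38611964e-01  1.86902164e-01  1.20725306e+00 -3.10188821e-05
  1.73189530e+00  1.12235829e+00]
scraper (array([ 0.48107483, -0.35883854, -0.27869769]), np.float64(0.9592684954280964))
top rack 0.75 [122.3, 222.0, 150.0, 253.3] 725
top rack 0.8 [138.7, 235.9] [0.43838739 0.33217525 0.        ]
top probe 0.64 [301.2, 189.7, 309.1, 196.1] 82
top probe 0.4 [128.8, 227.2, 143.4, 241.8] 113
top probe 0.64 [135.6, 234.2] [0.43941196 0.32850218 0.05      ]
scene rack 0.82 [380.5, 182.2, 415.0, 225.1] 841
scene rack 0.22 [113.6, 152.9, 154.9, 195.1] 880
scene rack 0.65 [397.9, 209.1] [0.42587619 0.33847868 0.        ]
scene probe 0.51 [397.8, 179.3, 405.4, 202.7] 139
scene probe 0.63 [401.0, 194.6] [0.42640738 0.33604091 0.05      ]
```

Request:
{"fn": "apply_moves", "kwargs": {
  "commands": [
    [0,0,0.02,-0.003,0.04,0,100],
    [0,0,0.04,-0.006,0.086,0,100],
    [0,0,0.06,-0.009,0.133,0,100],
    [0,0,0.08,-0.013,0.179,0,100],
    [0,0,0.1,-0.017,0.225,0,100]
  ]
}}

```text
time: 16.0
tool_pos: [0.4609, -0.1324, 0.2226]
ee_rot: [-3.142, -0.0, -0.19]
wrist_force: [0.9, 0.3, -0.2]
width: 0.0939
finger_force: 0.0
```

Request:
{"fn": "apply_moves", "kwargs": {
  "commands": [
    [0,0,0.02,-0.003,0.047,0,100],
    [0,0,0.04,-0.006,0.094,0,100],
    [0,0,0.06,-0.009,0.141,0,100],
    [0,0,0.08,-0.013,0.188,0,100],
    [0,0,0.1,-0.017,0.235,0,100]
  ]
}}

```text
time: 16.5
tool_pos: [0.4438, 0.1027, 0.2228]
ee_rot: [-3.142, -0.001, -0.09]
wrist_force: [0.1, 0.3, 0.5]
width: 0.0939
finger_force: 0.0
```

Request:
{"fn": "apply_moves", "kwargs": {
  "commands": [
    [0,0,0.02,-0.003,0.047,0,100],
    [0,0,0.04,-0.006,0.094,0,100],
    [0,0,0.06,-0.009,0.141,0,100],
    [0,0,0.08,-0.013,0.188,0,100],
    [0,0,0.09,-0.016,0.232,0,100]
  ]
}}

```text
time: 17.0
tool_pos: [0.4277, 0.3351, 0.2226]
ee_rot: [-3.141, -0.0, 0.001]
wrist_force: [0.2, 0.1, -0.1]
width: 0.0939
finger_force: 0.0
```

Request:
{"fn": "apply_moves", "kwargs": {
  "commands": [
    [0,0,0,0,0,0,100],
    [0,0,0,0,0,0,100],
    [0,0,0,0,0,0,100],
    [0,0,0,0,0,0,100],
    [0,0,0,0,0,0,100]
  ]
}}

```text
time: 17.5
tool_pos: [0.4288, 0.3317, 0.2229]
ee_rot: [-3.141, -0.001, -0.002]
wrist_force: [0.7, 0.3, -0.1]
width: 0.0941
finger_force: 0.0
```

```bash
cat > l.py <<'E'
from h import *
o=get_obs(); print(o["time"],np.round(o["tool_pos"],4),np.round(o["ee_rot"],3),o["joint_positions"])
s=snapshot("wrist"); im=s["pixels"].copy()
PR=[box(-.012,.012,-.009,.009,0,.05)]
for q,pp,z in(("rack",[box(-.0375,.0375,-.0325,.0325,0,.05)],0),("probe",PR,.05)):
    for r in place_of("wrist",q)[:2]: print(q,round(r["score"],2),r["pixel"],toz(s,r["pixel"],z))
    for r in masks_of("wrist",q)[:2]:
        m=r["mask"]; print(q,round(r["score"],2),r["extent"],m.sum())
        if q=="probe":
            for y0 in(-.4,0,.4): 
                p,v=fit([(s,m)],pp,[.43,.333,y0],z); print(p,v)
            im[sil(s,pp,p,z)]=im[sil(s,pp,p,z)]//2+np.array([0,120,0],np.uint8)
save({"pixels":im},"w6")
E
python3 l.py
```

```text
17.5 [0.4288 0.3317 0.2229] [-3.141e+00 -1.000e-03 -2.000e-03] [ 5.54020666e-01  6.65624773e-02  1.35860090e+00 -2.02390981e-04
  1.71591254e+00  2.12708435e+00]
rack 0.69 [255.1, 155.8] [0.43797296 0.33534553 0.        ]
rack 0.61 [222.3, 122.4, 290.8, 198.8] 4103
probe 0.74 [247.3, 155.0, 265.1, 190.7] 677
[ 0.43659928  0.33526333 -0.01365157] 0.9317548746518106
[ 0.43682685  0.33531091 -0.08443012] 0.929945054945055
[ 0.43693203  0.33531117 -0.07960741] 0.9286694101508917
```

View pics/w6.png

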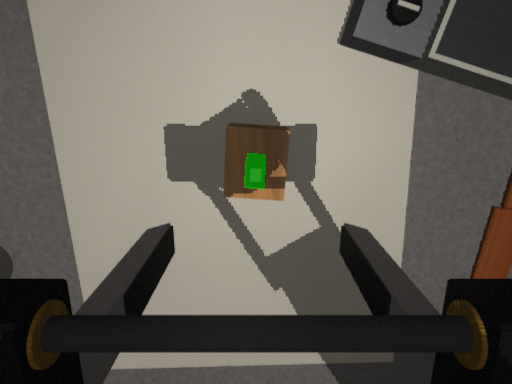

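The fit puts the probe at (256,171) in the image, sitting centrally on its rest. I'll descend and grip it.

Request:
{"fn": "apply_moves", "kwargs": {
  "commands": [
    [0,0,-0.05,0.008,0.0035,-0.03,100],
    [0,0,-0.05,0.008,0.0035,-0.07,70],
    [0,0,-0.05,0.008,0.0035,-0.11,70],
    [0,0,-0.05,0.008,0.0035,-0.14,70],
    [0,0,-0.05,0.008,0.0035,-0.154,70]
  ]
}}

```text
time: 18.25
tool_pos: [0.4344, 0.3351, 0.0648]
ee_rot: [3.138, 0.005, -0.05]
wrist_force: [-0.2, 1.0, 0.2]
width: 0.0671
finger_force: 0.0
```

Request:
{"fn": "apply_moves", "kwargs": {
  "commands": [
    [0,0,0,0,0,-0.004,70],
    [0,0,0,0,0,-0.005,0],
    [0,0,0,0,0,-0.005,0],
    [0,0,0,0,0,-0.005,0],
    [0,0,0,0,0,-0.005,0]
  ]
}}

```text
time: 18.75
tool_pos: [0.4372, 0.3369, 0.065]
ee_rot: [-3.14, -0.002, -0.05]
wrist_force: [0.2, -0.2, -0.1]
width: 0.0372
finger_force: 0.0
```

Request:
{"fn": "apply_moves", "kwargs": {
  "commands": [
    [0,0,0,0,0,0,0],
    [0,0,0,0,0,0,0],
    [0,0,0,0,0,0,0],
    [0,0,0,0,0,0,0],
    [0,0,0,0,0,0,0]
  ]
}}

```text
time: 19.25
tool_pos: [0.4364, 0.3345, 0.0634]
ee_rot: [3.137, 0.0, -0.051]
wrist_force: [-0.4, -5.9, 1.6]
width: 0.0178
finger_force: 30.0
```

Request:
{"fn": "apply_moves", "kwargs": {
  "commands": [
    [0,0,0,0,0.001,0.01,0],
    [0,0,0,0,0.001,0.04,0],
    [0,0,0,0,0.001,0.08,0],
    [0,0,0,0,0.001,0.11,0],
    [0,0,0,0,0.001,0.11,0]
  ]
}}

```text
time: 19.75
tool_pos: [0.4388, 0.3397, 0.1796]
ee_rot: [-3.134, -0.009, -0.05]
wrist_force: [0.5, 1.0, -0.6]
width: 0.0179
finger_force: 30.0
```

Request:
{"fn": "apply_moves", "kwargs": {
  "commands": [
    [0,0,-0.06,0.03,-0.022,0,0],
    [0,0,-0.12,0.065,-0.048,0,0],
    [0,0,-0.18,0.1,-0.074,0,0],
    [0,0,-0.24,0.135,-0.1,0,0],
    [0,0,-0.24,0.165,-0.122,0,0]
  ]
}}

```text
time: 20.25
tool_pos: [0.6022, 0.2142, 0.1713]
ee_rot: [3.141, 0.002, -0.292]
wrist_force: [0.4, 0.2, -1.2]
width: 0.0179
finger_force: 30.0
```

Request:
{"fn": "apply_moves", "kwargs": {
  "commands": [
    [0,0,0,0.02,-0.015,0,0],
    [0,0,0,0.03,-0.022,0,0],
    [0,0,0,0.03,-0.022,0,0],
    [0,0,0,0.03,-0.022,0,0],
    [0,0,0,0.03,-0.022,0,0]
  ]
}}

```text
time: 20.75
tool_pos: [0.6303, 0.1948, 0.1735]
ee_rot: [-3.141, 0.001, -0.288]
wrist_force: [0.1, 0.4, -0.6]
width: 0.0178
finger_force: 30.0
```

```bash
cat > n.py <<'E'
from h import *
o=get_obs(); print(o["time"],np.round(o["tool_pos"],4),np.round(o["ee_rot"],3),o["wrist_force"],o["width"])
s=snapshot("wrist"); save(s,"w7")
tip=o["tool_pos"]-[0,0,.0534]; print("tip px",proj(s,[tip]),"below on block",proj(s,[[tip[0],tip[1],.063]]))
for c in("wrist","top","scene"):
    if c!="wrist": s=snapshot(c)
    for q,z in(("well",.063),("probe_tip",tip[2])):
        for r in place_of(c,q)[:1]: print(c,q,round(r["score"],2),np.round(r["pixel"],1),np.round(toz(s,r["pixel"],z),4))
E
python3 n.py
```

```text
20.75 [0.6303 0.1948 0.1735] [-3.141e+00  1.000e-03 -2.880e-01] [ 0.07135674  0.36886123 -0.61626731] 0.017782114161592373
tip px [[258.50791402 206.97681514]] below on block [[258.25529894 186.72785187]]
wrist well 0.64 [266.8 177.7] [0.6359 0.1853 0.063 ]
wrist probe_tip 0.6 [257.5 204.2] [0.6325 0.1949 0.1201]
top well 0.67 [314.6 168.8] [ 0.6058 -0.1334  0.063 ]
top probe_tip 0.61 [397. 220.] [ 0.466  -0.3249  0.1201]
scene well 0.6 [331.5 245. ] [0.6442 0.1873 0.063 ]
scene probe_tip 0.82 [337.  223.6] [0.6336 0.1914 0.1201]
```

View pics/w7.png

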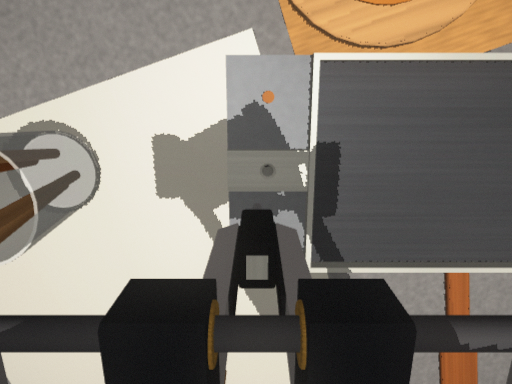

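The well shows as a dark dot at about (267,170), and the network's answer sits about 8 px low. I'll measure the dot directly.

```bash
cat > q.py <<'E'
from h import *
import sys
u,v,hw=map(float,sys.argv[1:4])
o=get_obs(); print(o["time"],np.round(o["tool_pos"],4),o["wrist_force"])
s=snapshot("wrist"); a=s["pixels"].astype(int).sum(2)
y0,x0=int(v-hw),int(u-hw); w=a[y0:y0+int(2*hw)+1,x0:x0+int(2*hw)+1]; print(w[::1,::1])
t=(np.median(w)+w.min())/2; ys,xs=np.nonzero(w<t); p=[x0+xs.mean(),y0+ys.mean()]
P=toz(s,p,.063); print(p,len(xs),P,"shift",P[:2]-o["tool_pos"][:2])
E
python3 q.py 267 170 8
```

```text
21.2 [0.6312 0.1936 0.1736] [-0.84425961 -0.2677035  -1.58339686]
[[373 370 375 365 373 365 369 369 362 365 363 369 363 365 363 365 368]
 [376 370 365 367 370 357 365 366 360 366 361 358 364 355 361 356 359]
 [362 363 363 369 366 354 354 344 344 350 350 363 361 365 363 363 364]
 [366 370 362 348 340 318 311 309 292 310 323 341 347 359 362 360 363]
 [367 365 348 333 300 265 243 228 236 258 285 299 326 350 365 368 364]
 [369 353 322 290 271 187 153 119 164 220 256 286 292 326 354 360 363]
 [349 321 307 276 231 195 196 195 237 249 245 263 289 295 330 356 364]
 [344 314 290 256 250 250 251 254 246 244 248 247 263 293 304 343 363]
 [327 308 269 251 251 257 254 257 247 257 250 236 249 296 309 333 363]
 [319 308 253 250 261 259 257 260 256 255 248 244 238 293 309 339 354]
 [320 306 260 249 253 256 257 261 259 256 241 254 232 285 304 329 357]
 [322 323 264 251 255 260 253 253 258 252 252 253 243 292 307 325 358]
 [328 330 282 251 249 258 260 256 254 262 250 249 253 317 322 347 357]
 [343 335 307 277 259 260 258 262 251 254 247 262 293 327 335 348 357]
 [361 340 336 319 279 267 257 254 249 254 266 300 331 333 338 356 366]
 [370 347 343 337 332 311 282 281 282 290 303 336 335 338 351 364 370]
 [374 366 348 348 332 341 325 335 335 346 334 341 336 351 361 366 364]]
[np.float64(265.2857142857143), np.float64(167.42857142857142)] 7 [0.64607163 0.18279345 0.063     ] shift [ 0.01483355 -0.01077151]
```

Request:
{"fn": "apply_moves", "kwargs": {
  "commands": [
    [0,0,0,0.006,-0.006,-0.015,0],
    [0,0,0,0.011,-0.011,-0.03,0],
    [0,0,0,0.011,-0.011,-0.04,0],
    [0,0,0,0.011,-0.011,-0.045,0],
    [0,0,0,0.011,-0.011,-0.045,0]
  ]
}}

```text
time: 21.75
tool_pos: [0.6414, 0.1821, 0.1263]
ee_rot: [3.14, 0.003, -0.29]
wrist_force: [-0.4, 0.1, -0.4]
width: 0.0177
finger_force: 30.0
```

```bash
cat > r.py <<'E'
from h import *
o=get_obs(); print(o["time"],np.round(o["tool_pos"],4),o["wrist_force"])
T=o["tool_pos"]; out=[]
for c in("wrist","scene"):
    s=snapshot(c); tip=[T[0],T[1],T[2]-.0534]
    w=[.6425,.183,.063]; pt=proj(s,[tip,[T[0],T[1],T[2]-.0134],w]); print(c,pt.round(1).tolist())
    for q in("well","probe_tip"):
        for r in place_of(c,q)[:1]: print(q,r["score"],r["pixel"])
    u,v=pt[2]; M=cv2.getRotationMatrix2D((u,v),0,4 if c=="wrist" else 8); M[:,2]+=[200-u,200-v]
    out.append(cv2.warpAffine(s["pixels"],M,(400,400),flags=cv2.INTER_CUBIC))
cv2.imwrite("pics/z8.png",np.hstack(out)[:,:,::-1])
E
python3 r.py
```

```text
21.75 [0.6414 0.1821 0.1263] [-0.35629945  0.10901371 -0.42234678]
wrist [[258.4, 206.8], [258.7, 227.5], [256.8, 201.6]]
well 0.77 [255.2, 205.9]
probe_tip 0.69 [258.1, 206.5]
scene [[329.8, 240.6], [331.8, 227.8], [329.6, 244.1]]
well 0.96 [328.2, 244.6]
probe_tip 0.66 [215.2, 206.4]
```

View pics/z8.png

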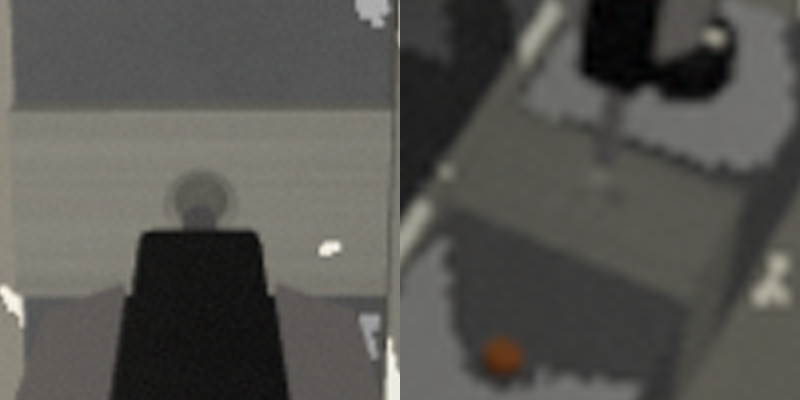

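In the crop the stem is over the hole (about (200,202)) to within about 1 mm. I'll insert the probe.

Request:
{"fn": "apply_moves", "kwargs": {
  "commands": [
    [0,0,0,0.001,0.0005,-0.004,0],
    [0,0,0,0.001,0.0005,-0.008,0],
    [0,0,0,0.001,0.0005,-0.012,0],
    [0,0,0,0.001,0.0005,-0.016,0],
    [0,0,0,0.001,0.0005,-0.02,0]
  ]
}}

```text
time: 22.55
tool_pos: [0.6427, 0.1828, 0.108]
ee_rot: [3.141, 0.001, -0.29]
wrist_force: [-1.5, -0.2, -0.5]
width: 0.0177
finger_force: 30.0
```

Tip is 8 mm in, with no resistance.

Request:
{"fn": "apply_moves", "kwargs": {
  "commands": [
    [0,0,0,0,0,-0.005,0],
    [0,0,0,0,0,-0.01,0],
    [0,0,0,0,0,-0.015,0],
    [0,0,0,0,0,-0.02,0],
    [0,0,0,0,0,-0.025,0]
  ]
}}

```text
time: 23.05
tool_pos: [0.6427, 0.1828, 0.0829]
ee_rot: [3.141, 0.001, -0.29]
wrist_force: [-4.1, -1.1, 2.5]
width: 0.018
finger_force: 30.0
```

Request:
{"fn": "apply_moves", "kwargs": {
  "commands": [
    [0,0,0,0,0,-0.003,0],
    [0,0,0,0,0,-0.005,0],
    [0,0,0,0,0,-0.007,0],
    [0,0,0,0,0,-0.008,0],
    [0,0,0,0,0,-0.008,0]
  ]
}}

```text
time: 23.55
tool_pos: [0.6428, 0.1828, 0.0764]
ee_rot: [3.141, 0.001, -0.29]
wrist_force: [-7.3, -2.9, 4.7]
width: 0.0175
finger_force: 30.0
```

Request:
{"fn": "apply_moves", "kwargs": {
  "commands": [
    [0,0,0,-0.001,0,-0.001,0],
    [0,0,0,-0.0015,-0.0005,-0.002,0],
    [0,0,0,-0.0015,-0.0005,-0.003,0],
    [0,0,0,-0.0015,-0.0005,-0.003,0],
    [0,0,0,-0.0015,-0.0005,-0.003,0]
  ]
}}

```text
time: 24.05
tool_pos: [0.6428, 0.1827, 0.0763]
ee_rot: [-3.14, -0.003, -0.29]
wrist_force: [-5.6, -1.9, 10.8]
width: 0.0175
finger_force: 30.0
```

The probe is seated: the force rises with no further travel. I'll release it and retreat.

Request:
{"fn": "apply_moves", "kwargs": {
  "commands": [
    [0,0,0,0,0,0.001,0],
    [0,0,0,0,0,0.002,0],
    [0,0,0,0,0,0.002,60],
    [0,0,0,0,0,0.002,60],
    [0,0,0,0,0,0.002,60]
  ]
}}

```text
time: 24.55
tool_pos: [0.6424, 0.1825, 0.074]
ee_rot: [-3.141, -0.001, -0.29]
wrist_force: [-0.2, -0.0, -0.2]
width: 0.0382
finger_force: 0.0
```

Request:
{"fn": "apply_moves", "kwargs": {
  "commands": [
    [0,0,0,0,0,0,60],
    [0,0,0,0,0,0,60],
    [0,0,0,0,0,0,60],
    [0,0,0,0,0,0.01,60],
    [0,0,0,0,0,0.03,60]
  ]
}}

```text
time: 25.05
tool_pos: [0.6406, 0.1822, 0.103]
ee_rot: [3.14, 0.004, -0.29]
wrist_force: [0.0, -0.5, -0.0]
width: 0.0566
finger_force: 0.0
```

Request:
{"fn": "apply_moves", "kwargs": {
  "commands": [
    [0,0,0,0,0,0.04,60],
    [0,0,0,0,0,0.08,60],
    [0,0,0,-0.02,0,0.12,60],
    [0,0,0,-0.05,0,0.13,60],
    [0,0,0,-0.05,0,0.13,60]
  ]
}}

```text
time: 25.55
tool_pos: [0.5911, 0.1831, 0.2405]
ee_rot: [-3.137, -0.007, -0.289]
wrist_force: [0.5, -0.1, 0.8]
width: 0.0564
finger_force: 0.0
```

```bash
cat > v.py <<'E'
from h import *
o=get_obs(); print(o["time"],np.round(o["tool_pos"],4),o["wrist_force"])
PR=[box(-.012,.012,-.009,.009,0,.05)]
s=snapshot("wrist"); save(s,"w9")
for r in masks_of("wrist","probe")[:2]:
    print(round(r["score"],2),r["extent"],r["mask"].sum())
    for z in(.063,.07,.08,.09): print(z,fit([(s,r["mask"])],PR,[.6425,.183,-.29],z))
s=snapshot("scene")
for q in("probe","scraper","bit0"):
    for r in masks_of("scene",q)[:3]:
        print(q,round(r["score"],2),r["extent"])
        if q=="probe": print([ (z,(lambda a,m:(a&m).sum()/(a|m).sum())(sil(s,PR,[.642,.1825,-.29],z),r["mask"])) for z in(.063,.073,.083)])
        if q=="scraper" and r["score"]>.5: print(fit([(s,r["mask"])],SC,[.48,-.36,-.28]))
E
python3 v.py
```

```text
25.55 [0.5911 0.1831 0.2405] [ 0.50011841 -0.10949573  0.76374774]
0.84 [233.6, 113.5, 251.5, 141.7] 599
0.063 (array([ 0.64426212,  0.18385035, -0.3041622 ]), np.float64(0.9173047473200613))
0.07 (array([ 0.64362737,  0.18371589, -0.29985641]), np.float64(0.886094674556213))
0.08 (array([ 0.64547492,  0.18218321, -0.30554482]), np.float64(0.8296398891966759))
0.09 (array([ 0.6466146 ,  0.18144129, -0.28697686]), np.float64(0.7860892388451444))
probe 0.78 [323.3, 223.4, 340.0, 250.6]
[(0.063, np.float64(0.8680555555555556)), (0.073, np.float64(0.6666666666666666)), (0.083, np.float64(0.4905149051490515))]
probe 0.54 [382.0, 181.1, 417.8, 224.3]
[(0.063, np.float64(0.0)), (0.073, np.float64(0.0)), (0.083, np.float64(0.0))]
scraper 0.92 [113.6, 153.7, 154.0, 195.4]
(array([ 0.47986523, -0.36075063, -0.23299811]), np.float64(0.8583783783783784))
scraper 0.15 [323.7, 222.9, 336.0, 250.0]
bit0 0.52 [208.7, 203.9, 224.6, 214.8]
```

```bash
python3 -c "
from bench import *
print(close_job())"
```

```text
the job is handed in; nothing more can be done
None
```

The job is handed in at about 26 s of the 72 s: all three bits are in the crumb trough, the scraper stands upright on the table, and the probe is fully home in the well and released.

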